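# Start up the pressure control station in order

## Task

Start up the grey pressure control station by pressing its controls in this order: first press down the raised end of the white rocker so that it tips right over, then press the blue key fully home, and last the yellow key fully home (keys and rocker stay where they are pushed). Do not press the red key, press no key before its turn, and do not knock over, shift or pick up any of the things lying around.

Things in the scene. Friction and masses are not known exactly. Their poses are not given: they have to be found in the camera images.
- console: pressure control station: low grey box fixed to the worktop, 110 (x) x 276 (y) x 40 mm; origin at the centre of its underside, z up, y its long side, front facing -x to the robot. On its top four black modules (84x54x6 mm) stand in a row along y, centred 31 and 93 mm to either side of its middle, one control on each, in an order that changes from run to run
- blue_key_top (a point): centre of the top face of the blue key: a round flat-topped blue push key, 31 mm across, in a steel collar 41 mm across; when out its top is 64 mm above the worktop, 14 mm above the collar (7 mm above it when in); the point moves with the key
- blue_key (a joint): travel of the blue key straight down, m: 0 out, 0.007 fully home. About 3 N moves it; there is no spring, it stays where it is pushed
- yellow_key_top (a point): centre of the top face of the yellow key: a round flat-topped yellow push key, 31 mm across, in a steel collar 41 mm across; when out its top is 64 mm above the worktop, 14 mm above the collar (7 mm above it when in); the point moves with the key
- yellow_key (a joint): travel of the yellow key straight down, m: 0 out, 0.007 fully home. About 3 N moves it; there is no spring, it stays where it is pushed
- red_key_top (a point): centre of the top face of the red key: a round flat-topped red push key, 31 mm across, in a steel collar 41 mm across; when out its top is 64 mm above the worktop, 14 mm above the collar (7 mm above it when in); the point moves with the key
- red_key (a joint): travel of the red key straight down, m: 0 out, 0.007 fully home. About 3 N moves it; there is no spring, it stays where it is pushed
- rocker_raised_end (a point): point on the face of the white rocker's raised far half, 24 mm from the pivot, on the middle line; moves with the rocker; 66 mm above the worktop at the start, 57 mm once tipped. The rocker is a shallow white V paddle, 34 mm wide (console y), 63 mm long (console x). At the start its far half (console +x, small green bar) stands up 0.4 rad and the near half is level; afterwards the reverse
- rocker (a joint): rocker angle, rad: 0 off (far half up), 0.4 on (far half level, at its stop); it pivots about the console's y axis at its middle, 57 mm above the worktop. About 3 N pressed down at the marked point tips it; it stays where it is left
- adapter_a: brass threaded adapter standing upright, 24x27 mm, 44 mm tall, beyond the console's left (+y) end; loose, a bystander; origin at the centre of its underside
- weight_100: white knobbed cylinder weight standing upright, 26 mm across, 43 mm tall, beyond the console's right (-y) end; loose, a bystander; origin at the centre of its underside
- knurled_fitting: stepped grey-white round fitting standing upright, 26 mm across, 30 mm tall, beyond the console's right end; loose, a bystander; origin at the centre of its underside
- pen_yellow: blue and yellow pen, 145 mm long, lying in front of the console (robot side); loose, a bystander; origin at the centre of its underside
- eraser: blue-sleeved white eraser, 21x42x13 mm, lying in front of the console (robot side); loose, a bystander; origin at the centre of its underside
- memo_pad: yellow memo pad, 76x77x12 mm, lying to the left; loose, a bystander; origin at the centre of its underside

How it is judged (in metres and radians):
On the way, in this order (a step that is already met when the one before it is completed fails the run):
1. the rocker is tipped over to on (value of joint rocker above 0.3 rad), for 0.1 s.
2. the blue key is pressed home (value of joint blue_key above 0.0055 m), for 0.1 s.
3. the yellow key is pressed home (value of joint yellow_key above 0.0055 m), for 0.1 s.
At the end, for the whole second after the job is handed in: The rocker is on (beyond 0.3 of 0.4 rad), the blue and yellow keys are in (beyond 5.5 of 7 mm), the red key is out (less than 2 mm in), and every loose thing is within 20 mm of where it stood, the upright ones still upright (value of joint rocker above 0.3 rad and value of joint each of blue_key, yellow_key above 0.0055 m and value of joint red_key below 0.002 m and not (distance of adapter_a from where it was at the start of the episode above 0.02 m) and not (distance of weight_100 from where it was at the start of the episode above 0.02 m) and not (distance of knurled_fitting from where it was at the start of the episode above 0.02 m) and not (distance of pen_yellow from where it was at the start of the episode above 0.02 m) and not (distance of eraser from where it was at the start of the episode above 0.02 m) and not (distance of memo_pad from where it was at the start of the episode above 0.02 m) and not (angle between adapter_a's own z axis and vertical above 0.5 rad) and not (angle between weight_100's own z axis and vertical above 0.5 rad) and not (angle between knurled_fitting's own z axis and vertical above 0.5 rad)); the robot touches nothing.
It fails at once if the red key is pressed (more than 2 mm) (value of joint red_key above 0.002 m).
It fails at once if the blue key is pressed (more than 2 mm) while the rocker is not on (value of joint blue_key above 0.002 m and value of joint rocker below 0.3 rad).
It fails at once if the yellow key is pressed (more than 2 mm) while the blue key is not in (value of joint yellow_key above 0.002 m and value of joint blue_key below 0.0055 m).
It fails at once if a loose thing is knocked over, shifted more than 20 mm or picked up (distance of any of adapter_a, weight_100, knurled_fitting, pen_yellow, eraser, memo_pad from where it was at the start of the episode above 0.02 m or angle between any of adapter_a, weight_100, knurled_fitting's own z axis and vertical above 0.5 rad).
It also fails if it takes over 42 s, if anything falls off the work surface, if the arm or the gripper's body presses on something with over 40 N, if the wrist force passes 120 N, or if a joint passes its speed limit or range.

## Robot

A 6-joint arm with a two-finger parallel gripper is mounted at the origin on a cart in front of the work surface, level with it; the furniture and walls round the work are solid. World frame = base frame: x ahead of the robot, y to its left, z up, the work surface at z = 0. Lengths are in m, angles in degrees, forces in N, time in s.
With the tool pointing down it reaches from about 0.4 to 0.825 m from the base axis. Payload 7 kg.
Tool frame: the origin (TCP) lies at the very end of the fingers, on their centre line; the grasp point (between the pads) lies 19 mm behind it (ctrl.tcp_to_grasp is the distance from the TCP to the grasp point, in m); z points along the fingers, y is the direction in which the jaws open and shut (so a half turn about z gives the same grasp; the last joint's range is limited). The gripper opens to 88 mm and grips with 3 to 60 N. Pads are 19 mm wide; open, the fingers measure 130 mm over their backs; the gripper's body (78 mm by 193 mm) begins 47 mm behind the grasp point.
Start: joints at [81.996, 20.546, 0.682, 0, -70.136, -16.507], TCP at [0.28, 0.614, 0.227] pointing down, gripper open.
Joint ranges: [-176.03, 176.03], [-82.01, 121.73], [-58.28, 71.71], [-173.87, 95.51], [-174.79, -0.11], [-173.66, 173.66]. Speed limits (degrees/s): [136.94, 136.94, 172.46, 180, 180, 180].

## Interface

Orientations are given as [roll, pitch, yaw] about the fixed x, y, z axes, in that order (R = Rz(yaw) Ry(pitch) Rx(roll)).
In Python, from plant import ctrl gives the robot as it stands.
- The arm moves only by the tool jog_arm, never from a script. Its argument "commands" is a list of rows, each an object of numbers: "x", "y", "z": the shift along the tool's x, y, z in cm; "roll": the turn about the tool's z in rad. In form: [{"x": .., "y": .., "z": .., "roll": ..}, ...]. A call has 1 to 12 rows; each row shifts and turns the commanded pose from where the row before left it, along the tool's axes as they then stand; what a row does not reach is not made up. A row lasts 1/10 s, in which the tool goes at most 50 mm and 8.59 degrees, less where a joint would pass 70% of its speed; a pose out of reach is approached as far as the arm can. A call is refused whole if a number of a shift passes 5 or a number of a turn 0.15, either way. A call with a gripper value outside its range is refused whole. "gripper" is the finger opening in cm, from 0 to 8.76, set as the call begins (left out, the last holds). The fingers move at their own pace and stop on an object; the grip force is fixed at half the most. Time passes only in rows, so rows that do not move let the fingers close. It gives the time, the measured TCP pose, the force and the opening at its end, in the units of the state.
- ctrl.get_obs(): the state, without advancing time (a new reading comes with each control period).
- ctrl.snapshot(name): name is "scene" or "top"; returns a dict with "image" (480x640x3 uint8, red, green, blue), "mtx" (3x3 intrinsics, pixels), "position" and "orientation" of the camera in the world. Camera axes: x right, y up, looking along -z (the intrinsics and any distortion apply to the point x, -y, -z); pixel columns grow to the right and rows downward; lengths in m; the calibration is good to about 2 mm. A picture is of the moment at which its call begins. There is no depth.
- ctrl.close_job(): hands the job in, once; it reports no verdict.
Trained networks look in the newest picture that a camera, given by its name, has taken for a name from the list of things; names that differ only in an ending like _2 or _b are one class to them, and where a whole thing is asked for, a point or a joint stands for the part that bears it (a point fixed in the world has none). Each returns a list of dicts, best first, with "confidence" (0 to 1); they miss things now and then, are a little off and sometimes report something else, mostly with a low value. They report only what shows in the picture. A call takes as long as a camera call.
- ctrl.search_frame(camera, query): "position" ([column, row] as shares, 0 to 1, of the picture: columns of its width, rows of its height, amid what is visible of it).
- ctrl.regions_of(camera, query): "mask" (480x640 bool, what is visible of it) and "position" ([column, row] as shares, 0 to 1, of the picture: columns of its width, rows of its height, amid what is visible of it).
The state is a dict: "clock": time; "joint_pos": joint angles; "qvel": joint speeds; "tau": joint torques, N m; "tool_pos": TCP position; "orientation": TCP orientation; "force": force on the tool from outside, world axes, zero at the start; "moment": the same for the moment, N m; "opening": finger opening in m.
Only numpy, scipy, OpenCV 4.12 (cv2) and the standard library are available. Lean on these libraries where they do the work, as an engineer would, in place of code of your own. Each camera call takes 0.05 s, during which the arm holds its last target.

## Working session

There is one attempt and no reset: what is moved stays moved. The work goes in short steps, Python scripts to look and compute and a tool call to move; the robot and the scene stay as the last step left them, time stands still between calls to the robot, and variables do not carry over. Pictures are saved under pics/ and viewed, and the job is handed in when it is done.

Besides the shell and the picture viewer there is one more tool, called after "Emit:" as name(argument=value, ...) on one line, values as JSON. jog_arm: Moves the arm, as the interface text tells. Its arguments: {"type":"object","properties":{"commands":{"type":"array"},"gripper":{"type":"number"}},"required":["commands"]}

```bash
mkdir -p pics
cat > h.py <<'E'
import numpy as np, cv2
from scipy.spatial.transform import Rotation as R
from plant import ctrl
def pose(s):
    o=np.array(s["orientation"],float)
    if o.shape==(3,3): M=o
    elif o.shape==(4,): M=R.from_quat(o).as_matrix()
    else: M=R.from_euler('xyz',o,degrees=True).as_matrix()
    return np.array(s["position"]),M
def ray(s,u,v):
    p,M=pose(s);K=s["mtx"]
    d=np.linalg.inv(K)@[u,v,1.]; d=M@[d[0],-d[1],-d[2]]
    return p,d
def atz(s,u,v,z):
    p,d=ray(s,u,v); return p+d*(z-p[2])/d[2]
def proj(s,X):
    p,M=pose(s);c=M.T@(np.array(X)-p);q=np.array(s["mtx"])@[c[0],-c[1],-c[2]];return q[:2]/q[2]
E
python3 - <<'E'
from h import *
o=ctrl.get_obs();print(o)
Z=dict(blue_key_top=.064,yellow_key_top=.064,red_key_top=.064,rocker_raised_end=.066,adapter_a=.022,weight_100=.02,knurled_fitting=.015,pen_yellow=.005,eraser=.007,memo_pad=.006,console=.04)
for n in("scene","top"):
    s=ctrl.snapshot(n);cv2.imwrite(f"pics/{n}0.png",s["image"][:,:,::-1])
    print(n,s["position"],s["orientation"],s["mtx"],s.keys())
    for k,z in Z.items():
        for r in ctrl.search_frame(n,k)[:2]:
            u,v=r["position"][0]*640,r["position"][1]*480
            print(k,round(r["confidence"],2),round(u),round(v),atz(s,u,v,z).round(4))
print(ctrl.get_obs()["clock"])
E
```

```text
{'clock': 0.0, 'joint_pos': array([ 8.19959729e+01,  2.05914337e+01,  6.33418297e-01, -2.01880271e-02,
       -7.01357691e+01, -1.65083619e+01]), 'qvel': array([ 0.01697979,  0.06204288, -0.07260016,  0.02699835,  0.04634702,
       -0.03490778]), 'tau': array([ 2.62803725e-03, -5.82729685e+01,  2.93050289e+01,  6.99738890e+00,
        6.93943395e-03, -1.58527764e-04]), 'tool_pos': array([0.27985565, 0.61371019, 0.22561979]), 'orientation': array([ 1.79904688e+02, -8.45627670e-03, -2.45192573e+01]), 'force': array([0.50260795, 0.49347966, 0.33644181]), 'moment': array([-0.00566328, -0.02107248, -0.00523278]), 'opening': 0.08778172914479113}
scene [ 0.11556518 -0.45810228  0.71863728] [ 43.75224662  -0.25086779 -39.25750147] [[474.80573714   0.         316.65314137]
 [  0.         474.80573714 242.97340239]
 [  0.           0.           1.        ]] dict_keys(['image', 'mtx', 'position', 'orientation'])
blue_key_top 0.56 321 256 [ 0.4992 -0.0068  0.064 ]
yellow_key_top 0.6 342 299 [ 0.465  -0.1045  0.064 ]
yellow_key_top 0.58 321 256 [ 0.5005 -0.0052  0.064 ]
red_key_top 0.54 365 297 
[... 567 characters left out ...]
0.05483188]
 [  0.           0.           1.        ]] dict_keys(['image', 'mtx', 'position', 'orientation'])
blue_key_top 0.59 404 240 [ 0.4975 -0.207   0.064 ]
blue_key_top 0.48 320 236 [ 0.506 -0.01   0.064]
yellow_key_top 0.57 343 244 [ 0.4881 -0.0633  0.064 ]
rocker_raised_end 0.9 293 234 [0.5115 0.0521 0.066 ]
adapter_a 0.5 251 245 [0.4926 0.1551 0.022 ]
weight_100 0.62 404 236 [ 0.5134 -0.2134  0.02  ]
knurled_fitting 0.56 408 265 [ 0.4438 -0.2218  0.015 ]
pen_yellow 0.47 297 276 [0.4204 0.045  0.005 ]
eraser 0.47 356 288 [ 0.3903 -0.0961  0.007 ]
memo_pad 0.62 201 292 [0.3813 0.2762 0.006 ]
console 0.59 331 245 [ 0.49   -0.0377  0.04  ]
console 0.34 291 236 [0.5119 0.0579 0.04  ]
1.2
```

Run:
```python
import cv2
a=cv2.imread("pics/scene0.png")[180:400,180:460];cv2.imwrite("pics/scene0c.png",cv2.resize(a,None,fx=2.7,fy=2.7,interpolation=cv2.INTER_CUBIC))
a=cv2.imread("pics/top0.png")[200:310,220:440];cv2.imwrite("pics/top0c.png",cv2.resize(a,None,fx=3.6,fy=3.6,interpolation=cv2.INTER_CUBIC))
```

```text
(no output)
```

View pics/scene0c.png

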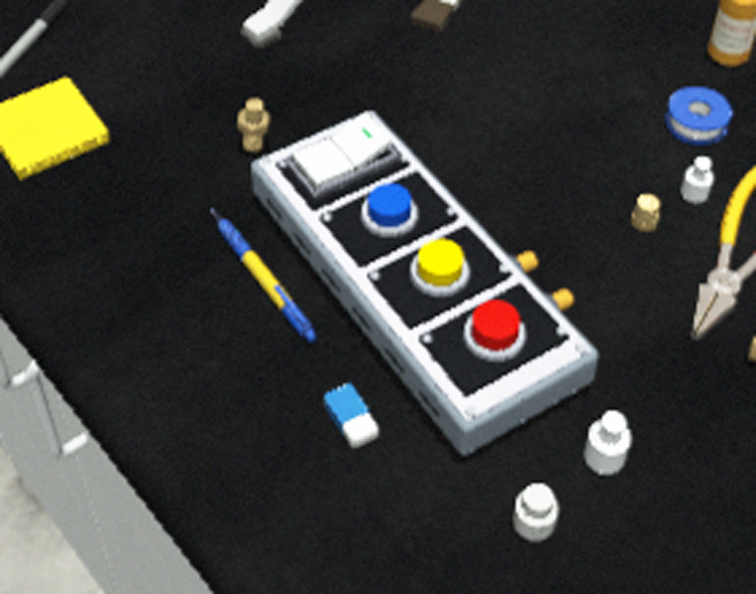

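View pics/top0c.png

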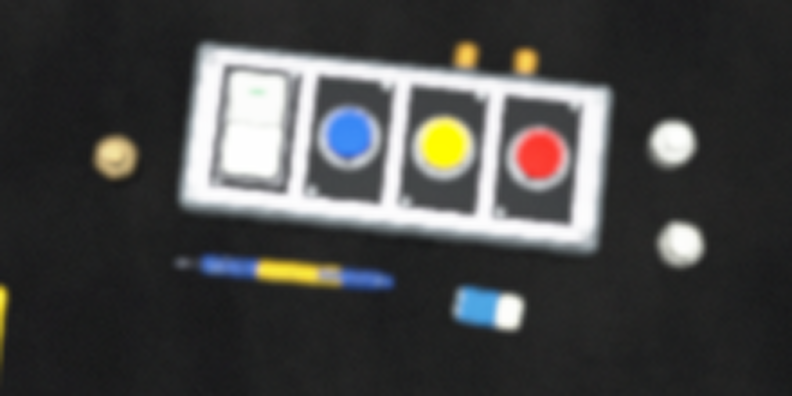

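View pics/scene0.png

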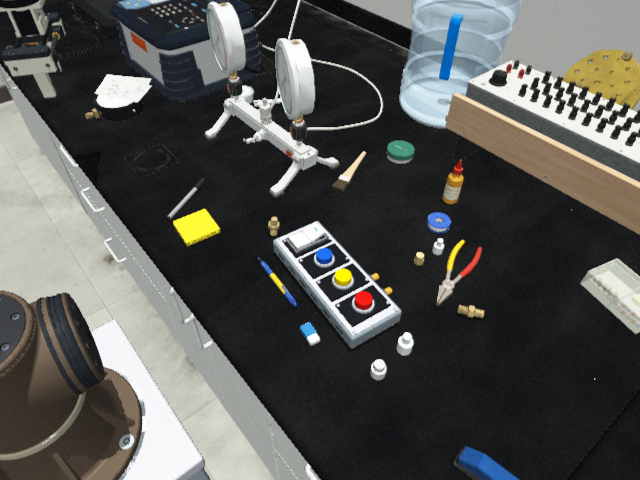

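```bash
cat > fit.py <<'E'
from h import *
from scipy.optimize import least_squares
def blobs(im):
    h=cv2.cvtColor(im,cv2.COLOR_RGB2HSV).astype(int);H,S,V=h[...,0],h[...,1],h[...,2]
    out={}
    for k,m in dict(blue=(H>100)&(H<125),yellow=(H>22)&(H<35),red=(H<8)|(H>172)).items():
        m=(m&(S>150)&(V>90)).astype(np.uint8)
        out[k]=cv2.connectedComponentsWithStats(m)
    return out
OFF=dict(blue=31,yellow=-31,red=-93)
def pred(s,c,zt=.064):
    t=np.linspace(0,2*np.pi,40)
    P=[proj(s,[c[0]+.0155*np.cos(a),c[1]+.0155*np.sin(a),z]) for a in t for z in(.051,zt)]
    h=cv2.convexHull(np.array(P,np.float32)*16);m=cv2.moments(h);return np.array([m['m10'],m['m01']])/m['m00']/16
E
python3 - <<'E'
from fit import *
S=[ctrl.snapshot(n) for n in("scene","top")]
guess=dict(blue=(.503,-.008),yellow=(.495,-.07),red=(.489,-.13))
meas=[]
for i,s in enumerate(S):
    for k,(n,l,st,ce) in blobs(s["image"]).items():
        p=pred(s,guess[k]);d=[np.hypot(*(ce[j]-p)) if st[j,4]>30 else 1e9 for j in range(1,n)]
        j=1+int(np.argmin(d));print(i,k,ce[j],st[j,4],p);meas.append((i,k,ce[j]))
def pos(q,k):
    return q[:2]+OFF[k]*1e-3*np.array([-np.sin(q[2]),np.cos(q[2])])
for sel in([0],[1],[0,1]):
    r=least_squares(lambda q:np.concatenate([pred(S[i],pos(q,k))-c for i,k,c in meas if i in sel]),[.499,-.04,-.1])
    q=r.x;print(sel,q[:2],np.degrees(q[2]),np.abs(r.fun).max())
    print({k:pos(q,k).round(4) for k in OFF})
    c=np.array([np.cos(q[2]),np.sin(q[2])]);print('rocker',(q[:2]+.093*np.array([-c[1],c[0]])+.0221*c).round(4))
    for i in (0,1): print([proj(S[i],[*(q[:2]+a*c+b*np.array([-c[1],c[0]])),.04]).round(1) for a in(-.055,.055) for b in(-.138,.138)])
    if len(sel)==2:
        X=[*(q[:2]+.093*np.array([-c[1],c[0]])+.0221*c),.066];print([proj(s,X) for s in S])
for u,v in((210,135),(280,192),(335,160),(265,70)): print(atz(S[0],u,v,0))
im=S[1]["image"];cv2.imwrite("pics/top1.png",im[:,:,::-1])
E
```

```text
0 blue [324.03365385 255.36057692] 208 [323.21297246 258.1954721 ]
0 yellow [342.84033613 276.64285714] 238 [341.9243867 280.2824572]
0 red [363.21481481 299.64444444] 270 [362.36973824 303.0256664 ]
1 blue [316.5 237. ] 96 [318.77502721 238.14850277]
1 yellow [342.94495413 239.76146789] 109 [345.3385477 241.4302218]
1 red [369.32038835 242.69902913] 103 [371.11678954 243.88348883]
[0] [ 0.5053563  -0.03376919] -6.412382192060978 0.23453556059553193
{'blue': array([ 0.5088, -0.003 ]), 'yellow': array([ 0.5019, -0.0646]), 'red': array([ 0.495 , -0.1262])}
rocker [0.5377 0.0562]
[array([352.2, 339. ]), array([271.2, 238.6]), array([403.4, 309.7]), array([317.5, 218.3])]
[array([385.7, 267.7]), array([269.1, 255.1]), array([389.8, 222.1]), array([274.9, 209.9])]
[1] [ 0.5023655  -0.03353461] -6.507292932178225 0.05395923618090137
{'blue': array([ 0.5059, -0.0027]), 'yellow': array([ 0.4989, -0.0643]), 'red': array([ 0.4918, -0.1259])}
rocker [0.5349 0.0564]
[array([350.6, 339.9]), array([270. , 239.2]), array([402. , 310.6]), array([316.4, 218.8])]
[array([385.6, 269.1]), array([268.9, 256.2]), array([389.8, 223.4]), array([274.8, 211.1])]
[0, 1] [ 0.50409099 -0.03384894] -6.509210716609217 0.7784967476725342
{'blue': array([ 0.5076, -0.003 ]), 'yellow': array([ 0.5006, -0.0646]), 'red': array([ 0.4935, -0.1262])}
rocker [0.5366 0.056 ]
[array([351.5, 339.5]), array([270.8, 238.9]), array([402.8, 310.2]), array([317.1, 218.5])]
[array([385.7, 268.3]), array([269.1, 255.5]), array([389.9, 222.7]), array([275. , 210.4])]
[array([315.5262534 , 228.33759026]), array([291.3078238 , 223.46626015])]
[0.58472552 0.56164837 0.        ]
[0.59113662 0.25404022 0.        ]
[0.77221993 0.2674386  0.        ]
[0.91145294 0.77315383 0.        ]
```

View pics/top1.png

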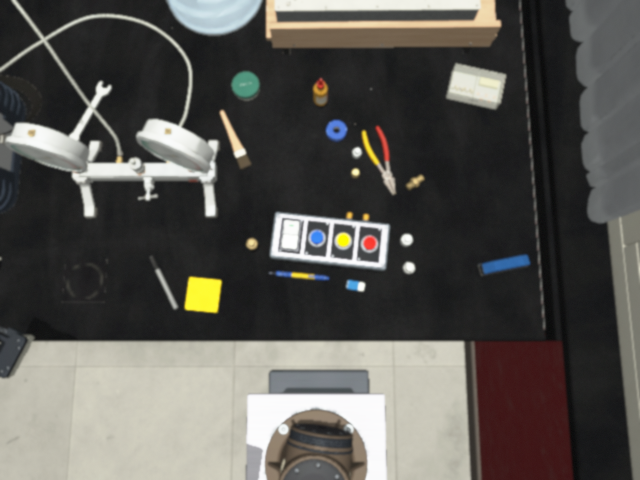

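Emit:
jog_arm(commands=[{"roll": -0.1},{"roll": -0.11},{"roll": -0.104},{"x": 1.0,"y": 2.0},{"x": 2.0,"y": 3.5},{"x": 2.3,"y": 3.8},{"x": 2.3,"y": 3.8},{"x": 2.3,"y": 3.8},{"x": 2.3,"y": 3.8},{"x": 2.3,"y": 3.8},{"x": 2.3,"y": 3.8},{"x": 2.3,"y": 3.8}], gripper=0)

```text
validation failed for argument at $.co...
```

Emit:
jog_arm(commands=[{"x": 0,"y": 0,"z": 0,"roll": -0.1},{"x": 0,"y": 0,"z": 0,"roll": -0.11},{"x": 0,"y": 0,"z": 0,"roll": -0.104},{"x": 1.0,"y": 2.0,"z": 0,"roll": 0},{"x": 2.0,"y": 3.5,"z": 0,"roll": 0},{"x": 2.3,"y": 3.8,"z": 0,"roll": 0},{"x": 2.3,"y": 3.8,"z": 0,"roll": 0},{"x": 2.3,"y": 3.8,"z": 0,"roll": 0},{"x": 2.3,"y": 3.8,"z": 0,"roll": 0},{"x": 2.3,"y": 3.8,"z": 0,"roll": 0},{"x": 2.3,"y": 3.8,"z": 0,"roll": 0},{"x": 2.3,"y": 3.8,"z": 0,"roll": 0}], gripper=0)

```text
clock: 2.5
tool_pos: [0.4338, 0.2719, 0.2269]
orientation: [-180.0, -0.0, -6.5]
force: [1.2, 0.4, 0.2]
opening: 0.0015
```

Emit:
jog_arm(commands=[{"x": 2.2,"y": 3.8,"z": 0,"roll": 0},{"x": 2.2,"y": 3.8,"z": 0,"roll": 0},{"x": 2.2,"y": 3.8,"z": 2,"roll": 0},{"x": 2.2,"y": 3.8,"z": 3,"roll": 0},{"x": 2.2,"y": 3.2,"z": 3,"roll": 0},{"x": 1.7,"y": 2.0,"z": 3,"roll": 0},{"x": 0,"y": 0,"z": 2,"roll": 0},{"x": 0,"y": 0,"z": 0,"roll": 0},{"x": 0,"y": 0,"z": 0,"roll": 0}])

```text
clock: 3.4
tool_pos: [0.5355, 0.0589, 0.0988]
orientation: [180.0, 0.0, -6.5]
force: [-0.0, -0.2, 0.2]
opening: 0.0002
```

Run:
```python
from h import *
s=ctrl.snapshot("scene");a=s["image"][130:350,180:460,::-1]
t=ctrl.snapshot("top");b=t["image"][190:290,240:410,::-1]
o=ctrl.get_obs();print(o["clock"],o["tool_pos"],o["orientation"],o["force"])
p=o["tool_pos"];print(proj(s,p),proj(t,p),proj(s,[.5366,.056,.066]))
cv2.imwrite("pics/s2.png",cv2.resize(a,None,fx=2.7,fy=2.7));cv2.imwrite("pics/t2.png",cv2.resize(b,None,fx=4,fy=4))
```

```text
3.5 [0.53614758 0.05969065 0.09989066] [-1.79940165e+02 -1.22340803e-01 -6.45618171e+00] [-0.52301644  0.87264944 -0.54338449]
[314.19040692 214.75553149] [288.84632597 220.54057605] [315.54459372 228.34847197]
```

View pics/s2.png

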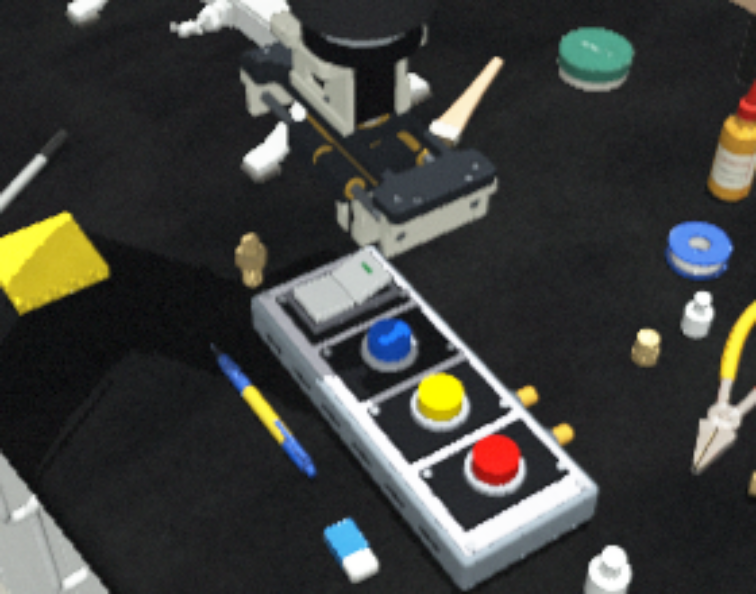

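Run:
```python
from h import *
s=ctrl.snapshot("scene");a=s["image"][130:290,220:400,::-1]
a=cv2.resize(a,None,fx=4,fy=4,interpolation=cv2.INTER_CUBIC)
o=ctrl.get_obs();p=o["tool_pos"];y=np.radians(-6.5)
M=R.from_euler('z',-6.5,degrees=True).as_matrix()
def dot(X,c):
    u,v=proj(s,X);cv2.circle(a,(int((u-220+.5)*4),int((v-130+.5)*4)),4,c,-1)
dot(p,(0,0,255))
for i in(-1,1):
    for j in(-1,1):
        dot(p+M@[.039*i,.0965*j,.066],(0,255,0))
        dot(p+M@[.0095*i,.021*j,.0],(255,0,255))
        dot(p+M@[.0095*i,.021*j,.06],(255,255,0))
cv2.imwrite("pics/s3.png",a)
```

```text
(no output)
```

View pics/s3.png

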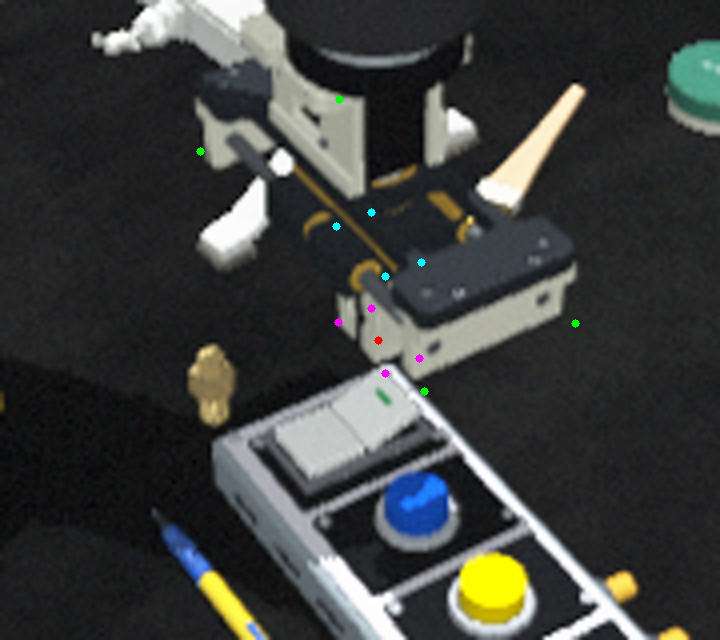

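View pics/t2.png

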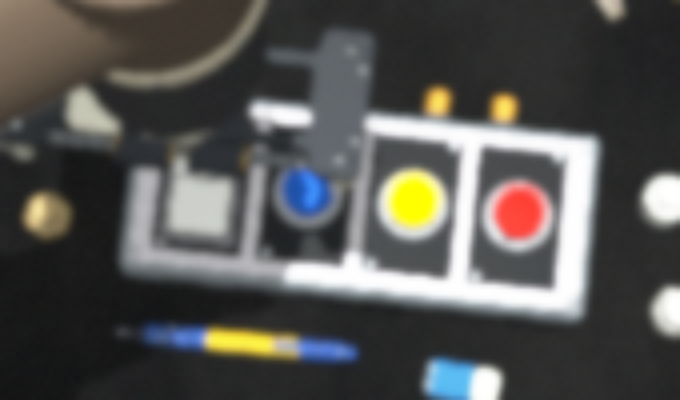

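Emit:
jog_arm(commands=[{"x": 0,"y": 0.3,"z": 1.5,"roll": 0},{"x": 0,"y": 0,"z": 1.2,"roll": 0},{"x": 0,"y": 0,"z": 0.4,"roll": 0},{"x": 0,"y": 0,"z": 0.4,"roll": 0},{"x": 0,"y": 0,"z": 0.3,"roll": 0},{"x": 0,"y": 0,"z": 0.2,"roll": 0},{"x": 0,"y": 0,"z": 0,"roll": 0},{"x": 0,"y": 0,"z": 0,"roll": 0}])

```text
clock: 4.35
tool_pos: [0.5351, 0.056, 0.0585]
orientation: [-180.0, -0.0, -6.5]
force: [1.8, 0.8, 1.3]
opening: 0.0004
```

Emit:
jog_arm(commands=[{"x": 0,"y": 0,"z": 0.1,"roll": 0},{"x": 0,"y": 0,"z": 0.1,"roll": 0},{"x": 0,"y": 0,"z": 0,"roll": 0},{"x": 0,"y": 0,"z": 0,"roll": 0}])

```text
clock: 4.75
tool_pos: [0.5353, 0.056, 0.0568]
orientation: [-180.0, -0.0, -6.5]
force: [0.1, -0.0, 5.8]
opening: 0.0005
```

Emit:
jog_arm(commands=[{"x": 0,"y": 0,"z": 0.1,"roll": 0},{"x": 0,"y": 0,"z": 0,"roll": 0}])

```text
clock: 4.95
tool_pos: [0.5353, 0.056, 0.0566]
orientation: [-180.0, -0.1, -6.5]
force: [-2.7, 0.1, 13.8]
opening: 0.0003
```

Emit:
jog_arm(commands=[{"x": 0,"y": 0,"z": -2,"roll": 0},{"x": 0,"y": 0,"z": -2,"roll": 0},{"x": -1,"y": 3,"z": 0,"roll": 0},{"x": -1.1,"y": 3.2,"z": 0,"roll": 0},{"x": 0,"y": 0,"z": 0,"roll": 0},{"x": 0,"y": 0,"z": 0,"roll": 0}])

```text
clock: 5.55
tool_pos: [0.5064, -0.004, 0.0952]
orientation: [180.0, 0.0, -6.6]
force: [-0.2, -0.3, -0.2]
opening: 0.0004
```

Run:
```python
from h import *
s=ctrl.snapshot("scene");a=s["image"][150:310,220:400,::-1]
a=cv2.resize(a,None,fx=4,fy=4,interpolation=cv2.INTER_CUBIC)
o=ctrl.get_obs();print(o["clock"],o["tool_pos"])
cv2.imwrite("pics/s4.png",a)
```

```text
5.6 [ 0.50698448 -0.00344885  0.09527193]
```

View pics/s4.png

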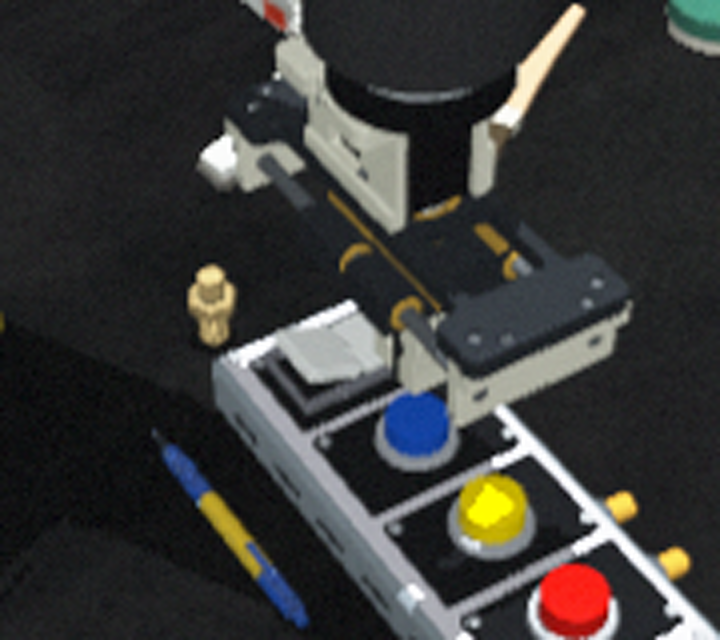

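The rocker's near half now stands up, around pixel (330,345) in the crop, so it has tipped over. The tool is above the blue key, so I'm pressing it next.

Emit:
jog_arm(commands=[{"x": 0,"y": 0,"z": 1.5,"roll": 0},{"x": 0,"y": 0,"z": 1.0,"roll": 0},{"x": 0,"y": 0,"z": 0.4,"roll": 0},{"x": 0,"y": 0,"z": 0.3,"roll": 0},{"x": 0,"y": 0,"z": 0.3,"roll": 0},{"x": 0,"y": 0,"z": 0.2,"roll": 0},{"x": 0,"y": 0,"z": 0.2,"roll": 0},{"x": 0,"y": 0,"z": 0,"roll": 0},{"x": 0,"y": 0,"z": 0,"roll": 0}])

```text
clock: 6.5
tool_pos: [0.5071, -0.0033, 0.0572]
orientation: [-180.0, -0.0, -6.5]
force: [-5.4, 2.7, 10.2]
opening: 0.0005
```

Emit:
jog_arm(commands=[{"x": 0,"y": 0,"z": 0.1,"roll": 0},{"x": 0,"y": 0,"z": 0,"roll": 0},{"x": 0,"y": 0,"z": 0,"roll": 0}])

```text
clock: 6.8
tool_pos: [0.5072, -0.0032, 0.0571]
orientation: [-180.0, -0.1, -6.5]
force: [-9.1, 2.7, 20.5]
opening: 0.0004
```

Emit:
jog_arm(commands=[{"x": 0,"y": 0,"z": -2,"roll": 0},{"x": 0,"y": 0,"z": -2,"roll": 0},{"x": 0,"y": 3,"z": 0,"roll": 0},{"x": 0,"y": 3.2,"z": 0,"roll": 0},{"x": 0,"y": 0,"z": 0,"roll": 0},{"x": 0,"y": 0,"z": 0,"roll": 0}])

```text
clock: 7.4
tool_pos: [0.5003, -0.0656, 0.0956]
orientation: [-180.0, -0.1, -6.6]
force: [-0.4, -0.0, -0.9]
opening: 0.0003
```

Run:
```python
from h import *
s=ctrl.snapshot("scene");a=s["image"][170:330,220:400,::-1]
a=cv2.resize(a,None,fx=4,fy=4,interpolation=cv2.INTER_CUBIC)
o=ctrl.get_obs();print(o["clock"],o["tool_pos"])
cv2.imwrite("pics/s5.png",a)
```

```text
7.45 [ 0.50041616 -0.06506333  0.09553302]
```

View pics/s5.png

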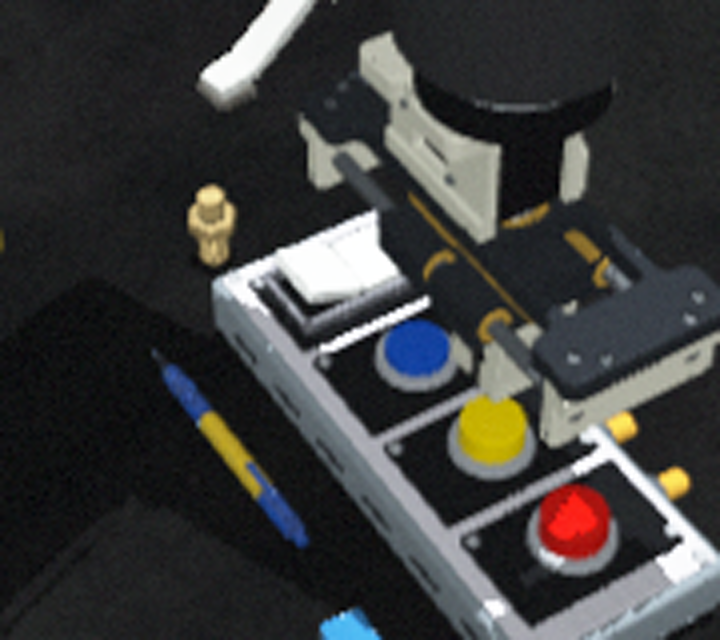

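The blue key at crop (417,350) is now low in its collar. Next I press the yellow key.

Emit:
jog_arm(commands=[{"x": 0,"y": 0,"z": 1.5,"roll": 0},{"x": 0,"y": 0,"z": 1.0,"roll": 0},{"x": 0,"y": 0,"z": 0.4,"roll": 0},{"x": 0,"y": 0,"z": 0.3,"roll": 0},{"x": 0,"y": 0,"z": 0.3,"roll": 0},{"x": 0,"y": 0,"z": 0.2,"roll": 0},{"x": 0,"y": 0,"z": 0.2,"roll": 0},{"x": 0,"y": 0,"z": 0.1,"roll": 0},{"x": 0,"y": 0,"z": 0,"roll": 0},{"x": 0,"y": 0,"z": 0,"roll": 0}])

```text
clock: 8.45
tool_pos: [0.5002, -0.0649, 0.0571]
orientation: [-180.0, -0.1, -6.5]
force: [-8.1, 4.0, 21.6]
opening: 0.0004
```

Emit:
jog_arm(commands=[{"x": 0,"y": 0,"z": -2,"roll": 0},{"x": 0,"y": 0,"z": -3,"roll": 0},{"x": 0,"y": 0,"z": -4,"roll": 0},{"x": 0,"y": 0,"z": -4,"roll": 0},{"x": 0,"y": 0,"z": -4,"roll": 0},{"x": 0,"y": 0,"z": -3,"roll": 0},{"x": 0,"y": 0,"z": 0,"roll": 0},{"x": 0,"y": 0,"z": 0,"roll": 0}])

```text
clock: 9.25
tool_pos: [0.5004, -0.0649, 0.256]
orientation: [-179.9, -0.1, -6.5]
force: [-0.7, 0.1, -0.8]
opening: 0.0004
```

Run:
```python
from h import *
s=ctrl.snapshot("scene");a=s["image"][190:390,180:430,::-1]
a=cv2.resize(a,None,fx=3,fy=3,interpolation=cv2.INTER_CUBIC)
o=ctrl.get_obs();print(o["clock"],o["tool_pos"],o["force"])
cv2.imwrite("pics/s6.png",a)
Z=dict(adapter_a=.022,weight_100=.02,knurled_fitting=.015,pen_yellow=.005,eraser=.007,memo_pad=.006)
for k,z in Z.items():
    r=ctrl.search_frame("scene",k)[:1]
    for r in r:
        u,v=r["position"][0]*640,r["position"][1]*480;print(k,round(r["confidence"],2),round(u),round(v),atz(s,u,v,z).round(3))
```

```text
9.3 [ 0.49981143 -0.06494931  0.25495733] [ 0.41346518 -0.41922319 -0.73246833]
adapter_a 0.66 277 224 [0.51  0.152 0.022]
weight_100 0.77 404 344 [ 0.506 -0.218  0.02 ]
knurled_fitting 0.64 378 369 [ 0.441 -0.223  0.015]
pen_yellow 0.78 278 281 [0.429 0.037 0.005]
eraser 0.53 310 333 [ 0.402 -0.095  0.007]
memo_pad 0.88 194 226 [0.378 0.274 0.006]
```

View pics/s6.png

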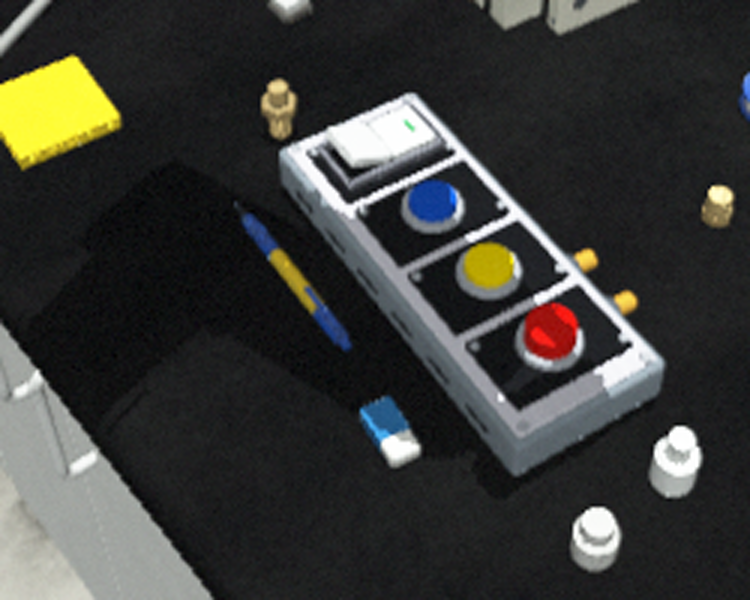

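In this picture the rocker's near half is up, blue (435,203) and yellow (489,267) are low in their collars, and red (550,330) still stands out. The bystanders have not moved, so I'm handing in.

```bash
python3 -c "
from plant import ctrl
print(ctrl.close_job())"
```

```text
the job is handed in; nothing more can be done
None
```

I pressed the controls in the required order: the rocker's raised end, then the blue key, then the yellow key. I handed the job in at about 9.6 s, with the closed gripper about 19 cm above the station. The hand-in gives no verdict, so success is judged from my own checks:

- **Rocker:** it reached its stop with the tool at z = 0.0566 m and 14 N, and the last picture shows its near half up.
- **Blue and yellow keys:** each stopped at z = 0.0571 m with about 20 N, which matches fully home (0.057 m). Both sit low in their collars in the last picture.
- **Red key:** it still stands out at full height and was never touched.
- **Loose things:** all were found again within about 12 mm of their first detected positions, which is within the detector's scatter. The three upright ones are still standing.

**Disagreements and failures:**
- The first move call was refused because its rows left out some fields. Nothing moved, and I resent it with every field filled in.
- The two cameras differed by about 3 mm on the station's position, so I used a combined fit.
- The trained network's key positions were partly wrong (for example, it placed the blue key on the weight), so I used the keys' colours instead.

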